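Shut the control box, lock its quarter-turn and hold the cover on its fresh seal

ROBOT

A 6-joint arm with a two-finger parallel gripper is mounted at the origin on the work surface. World frame = base frame: x ahead of the robot, y to its left, z up, the work surface at z = 0. Lengths are in m, angles in rad, forces in N, time in s.
With the tool pointing down it reaches from about 0.25 to 0.775 m from the base axis. Payload 4 kg.
Tool frame: the origin (TCP) lies midway between the tips of the shut fingers; the grasp point (between the pads) lies 19 mm behind it (robot.tcp_to_grasp is the distance from the TCP to the grasp point, in m); z points along the fingers, x is the direction in which the jaws open and shut, and the axes are right-handed (so a half turn about z gives the same grasp; the last joint's range is limited). The gripper opens to 94 mm and grips with 3 to 60 N. Pads are 16 mm wide; open, the fingers measure 119 mm over their backs; the gripper's body (75 mm by 177 mm) begins 78 mm behind the grasp point.
Start: joints at [-1.341, 0.087, 1.371, -0, 1.684, -0.103], TCP at [0.18, -0.52, 0.206] pointing down, gripper open.
Joint ranges: [-3.1, 3.1], [-0.76, 2.03], [0.27, 2.55], [-1.08, 4.22], [0.17, 2.65], [-2.57, 2.57]. Speed limits (rad/s): [2.79, 2.79, 3.14, 3.14, 3.14, 3.14].

INTERFACE

Orientations are given as [roll, pitch, yaw] about the fixed x, y, z axes, in that order (R = Rz(yaw) Ry(pitch) Rx(roll)).
In Python, from bench import get_obs, vision, robot gives the robot as it stands.
- The arm moves only by the tool servo_tool, never from a script. Its argument "targets" is text: rows parted by semicolons, each of 7 numbers parted by spaces: the opening, from 0 (shut) to 1 (fully open), then the shift along the tool's x, y, z as a fraction of full scale, then the turn, a rotation vector about the tool's x, y, z as a fraction of full scale. A call has 1 to 12 rows; each row is the pose to reach, as a shift and turn from the pose commanded when the call began, along the tool's axes at that moment, turning the shorter way round; what a row does not reach only later rows make up. Full scale, the value 1, is 0.25 m for a shift and pi rad for a turn. A row lasts 1/12 s, in which the tool goes at most 41.7 mm and 7.16 degrees, less where a joint would pass 70% of its speed; a pose out of reach is approached as far as the arm can. A call with a number of a shift or a turn outside -1 to 1 is refused whole. A call with a gripper value outside its range is refused whole. The fingers move at their own pace and stop on an object; the grip force is fixed at half the most. Time passes only in rows, so rows that repeat a pose let the fingers close. It gives the time, the measured TCP pose, the force and the opening at its end, in the units of the state.
- get_obs(): the state, without advancing time (a new reading comes with each control period).
- vision.snapshot(name): name is "side" or "top"; returns a dict with "image" (384x512x3 uint8, red, green, blue), "mtx" (3x3 intrinsics, pixels), "world_from_camera" (4x4, takes a point from camera to world coordinates). Camera axes: x right, y down, z forward; pixel columns grow to the right and rows downward; lengths in m; the calibration is good to about 2 mm. A picture is of the moment at which its call begins. There is no depth.
- robot.close_job(): hands the job in, once; it reports no verdict.
The state is a dict: "time": time; "joint_positions": joint angles; "qvel": joint speeds; "joint_torque": joint torques, N m; "tool_pos": TCP position; "ee_rot": TCP orientation; "wrist_force": force on the tool from outside, world axes, zero at the start; "wrist_torque": the same for the moment, N m; "width": finger opening in m.
Only numpy, scipy, OpenCV 4.12 (cv2) and the standard library are available. Lean on these libraries where they do the work, as an engineer would, in place of code of your own. Each camera call takes 0.05 s, during which the arm holds its last target.

TASK

The machine's control box has a freshly glued rubber seal that must set under pressure: lower its hinged green cover closed without slamming it, then turn the black quarter-turn fastener clockwise until its white slot lines up with the two white marks on the cover. Last, press the cover down firmly with the fingertips near its front edge until it is fully home on its frame, squeezing the springy seal, and finish while still holding it pressed there; leave the other things on the bench alone.

Things in the scene. Friction and masses are not known exactly. Their poses are not given: they have to be found in the camera images.
- control_box: grey open steel box fixed to the bench, 220 (x) x 240 (y) x 78 mm plus a black rubber seal on the rim (the cover sits 82 mm above the bench when home); origin at the centre of its underside, z up. Its -x side is the front (free edge of the cover), its +x side carries the hinge. Do not push fingers into it while the cover is open
- cover (a joint): angle of the green hinged cover in rad: 0 = fully home on the frame, a hard stop; 0.02 to 0.045 = shut but lifted by the springy seal (front edge 4 to 10 mm proud); grows as it opens, starts 0.55 to 0.95. A stiff hinge holds it at any angle: push it down (under 5 N at the front edge). Home takes about 10 N at the yellow discs; let go, it rises to about 0.03. Noise about 0.01: average
- seal (a joint): how far the springy black rubber strip along the box's front rim is squeezed down, in m: 0 = free, standing 10 mm proud of where the cover sits when home; it meets the cover at a cover angle of about 0.045; about 0.0095 = cover home. Spring rate 1 N per mm. Only for information
- cover_hinge (a point): point on the hinge axis at mid-width, level with the cover's underside; the axis runs along the box's y. Its frame turns with the cover: -x points from the hinge to the free edge, z out of the outer face. The cover plate is 220 mm from the hinge axis to its free edge, 250 mm wide, 8 mm thick (outer face at z = 8 mm in this frame)
- press_left (a point): centre of the left (+y) yellow disc (26 mm, flat) on the cover's outer face, 180 mm from the hinge axis and 80 mm beside the mid-line; frame as the cover's. A good place to push
- press_right (a point): the same on the right (-y) side, 80 mm from the mid-line
- fastener (a joint): angle of the quarter-turn fastener in rad: 0 = slot across the cover (along the hinge line); grows clockwise as seen from above; 1.571 = slot in line with the two white marks (which run from front to back); starts at 0.1 to 0.6; it stops only at 2.1 and has no click at 1.571; light friction (0.06 N m) keeps it where it is left
- fastener_grip (a point): centre of the fastener's black upright grip bar, on the fastener's axis, 175 mm from the hinge axis, on the cover's mid-line and 24 mm above the outer face. The bar is 44 mm long, 14 mm thick and 30 mm tall, its top 12 mm above this point, standing on a steel disc 50 mm across and 6 mm tall; a white line along its top is the slot. The frame turns with the fastener: y along the bar, z out of the cover
- glue_bottle: loose white glue bottle with blue cap, 48 mm diameter, 130 mm tall; bystander, origin under its centre
- screw_jar: loose amber jar with steel lid, 60 mm diameter, 75 mm tall; bystander, origin under its centre
- sanding_block: loose cork sanding block with red sole, 110 x 60 x 31 mm; bystander, origin under its centre
- screwdriver: loose screwdriver lying flat; bystander
- mug: loose blue mug, 76 mm diameter, 90 mm tall, handle at its +y; bystander
- wood_blank: loose pale guitar-body-shaped wooden blank, about 240 x 150 x 18 mm, lying flat; bystander
- offcut: loose dark wooden offcut, 140 x 40 x 30 mm, lying flat; bystander

How it is judged:
On the way, in this order (a step that is already met when the one before it is completed fails the run):
1. the cover is lowered shut on its seal (value of joint cover below 0.06 rad), for 0.1 s.
2. with the cover shut, the fastener's slot is lined up with the marks (within 8 degrees) (value of joint cover below 0.075 rad and value of joint fastener between 1.431 and 1.711 rad), for 0.2 s.
At the end, for the whole second after the job is handed in: The cover is held fully home on its frame (joint below 0.010 rad, so its front edge less than about 2 mm proud) by the fingers pressing on it (more than 4 N), and the fastener's slot is still in line with the marks within 0.14 rad (8 degrees) (value of joint cover below 0.01 rad and value of joint fastener between 1.431 and 1.711 rad and contact force between cover and the fingers above 4 N and velocity of joint fastener between -0.2 and 0.2 rad/s); the arm keeps its last pose, push and grip.
It fails at once if the cover is slammed (falls shut faster than 2.5 rad/s) (velocity of joint cover below -2.5 rad/s).
It fails at once if a bystander on the bench is moved more than 40 mm or knocked over (distance of any of glue_bottle, screw_jar, sanding_block, screwdriver, mug, wood_blank, offcut from where it was at the start of the episode above 0.04 m or angle between any of glue_bottle, screw_jar, mug's own z axis and vertical above 0.5 rad).
It also fails if it takes over 64 s, if anything falls off the work surface, if the arm or the gripper's body presses on something with over 40 N, if the wrist force passes 120 N, or if a joint passes its speed limit or range.

## Working session

There is one attempt and no reset: what is moved stays moved. The work goes in short steps, Python scripts to look and compute and a tool call to move; the robot and the scene stay as the last step left them, time stands still between calls to the robot, and variables do not carry over. Pictures are saved under pics/ and viewed, and the job is handed in when it is done.

Besides the shell and the picture viewer there is one more tool, called after "Emit:" as name(argument=value, ...), one argument or row to a line, values as JSON. servo_tool: Moves the arm, as the interface text tells. Its arguments: {"type":"object","properties":{"targets":{"type":"string"}},"required":["targets"]}

```bash
mkdir -p pics; ls; python3 - <<'E'
from bench import get_obs, vision, robot
import cv2
for n in("top","side"):
    s=vision.snapshot(n); cv2.imwrite(f"pics/{n}0.png",s["image"][:,:,::-1]); print(n,s["mtx"].tolist(),s["world_from_camera"].round(4).tolist())
print(get_obs(), robot.tcp_to_grasp)
E
```

```text
pics
top [[487.5907102869726, 0.0, 253.79799262859535], [0.0, 487.5907102869726, 185.08543244436385], [0.0, 0.0, 1.0]] [[0.0173, -0.9939, 0.1085, 0.3299], [-0.9998, -0.0167, 0.0069, 0.0128], [-0.0051, -0.1086, -0.9941, 1.6131], [0.0, 0.0, 0.0, 1.0]]
side [[377.4928780123146, 0.0, 253.0971753056213], [0.0, 377.4928780123146, 183.69778246555452], [0.0, 0.0, 1.0]] [[-0.7577, -0.354, 0.5483, -0.1261], [-0.6526, 0.4065, -0.6394, 0.8019], [0.0034, -0.8423, -0.539, 0.7613], [0.0, 0.0, 0.0, 1.0]]
{'time': 0.1, 'joint_positions': array([-1.34109877e+00,  8.78890447e-02,  1.37206329e+00,  6.22102411e-06,
        1.68360914e+00, -1.03120510e-01]), 'qvel': array([-0.00072733, -0.00062102, -0.00279598,  0.00099029,  0.00031584,
       -0.00072861]), 'joint_torque': array([ 1.84660661e-03, -3.41251087e+01, -3.03301907e+01,  7.18184514e-02,
        3.04503052e-02, -9.69540497e-05]), 'tool_pos': array([ 0.17956548, -0.51934953,  0.20443709]), 'ee_rot': array([-3.14138384e+00,  1.95771737e-03, -1.23797736e+00]), 'wrist_force': array([ 0.16040229,  0.71590848, -0.57724965]), 'wrist_torque': array([-0.01134153,  0.02242802,  0.03407741]), 'width': 0.0938653408273685} 0.0188
```

View pics/top0.png

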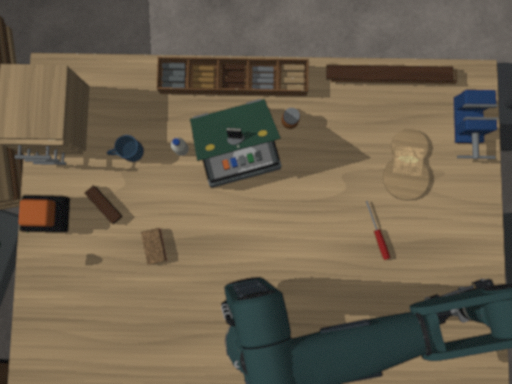

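View pics/side0.png

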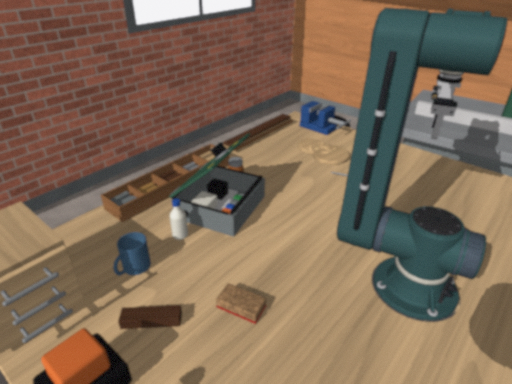

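```bash
python3 - <<'E'
import cv2
a=cv2.imread("pics/top0.png")[90:200,160:320]; cv2.imwrite("pics/top0z.png",cv2.resize(a,None,fx=5,fy=5,interpolation=cv2.INTER_CUBIC))
a=cv2.imread("pics/side0.png")[130:250,150:310]; cv2.imwrite("pics/side0z.png",cv2.resize(a,None,fx=5,fy=5,interpolation=cv2.INTER_CUBIC))
E
```

```text
(no output)
```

View pics/top0z.png

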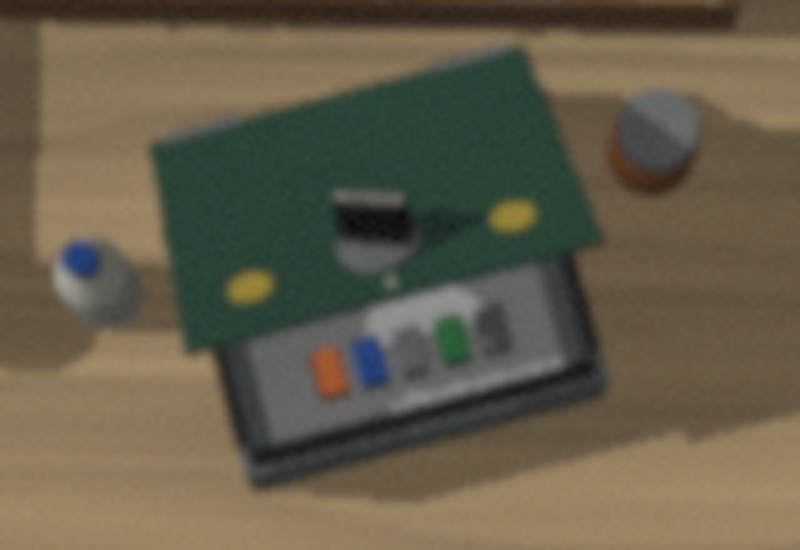

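View pics/side0z.png

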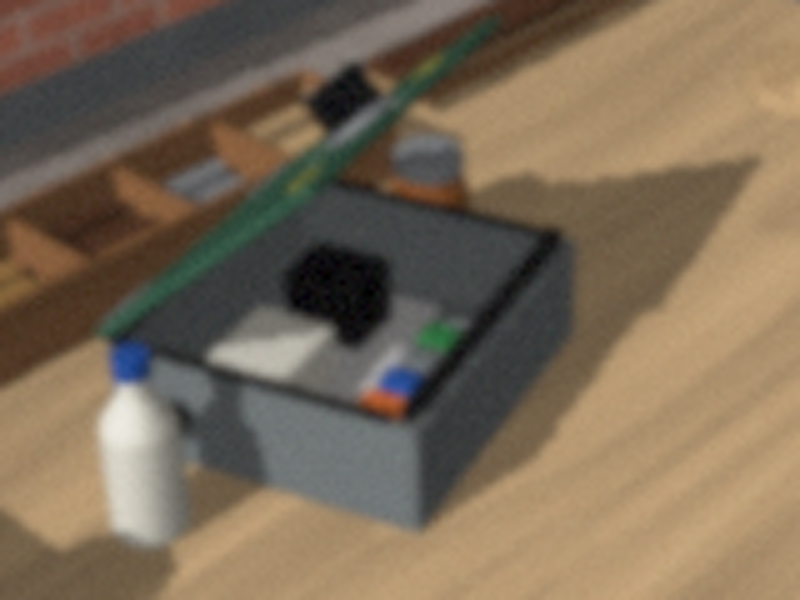

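```bash
cat > geo.py <<'E'
import numpy as np
TOP=(np.array([[487.5907102869726,0,253.79799262859535],[0,487.5907102869726,185.08543244436385],[0,0,1.]]),None)
SID=(np.array([[377.4928780123146,0,253.0971753056213],[0,377.4928780123146,183.69778246555452],[0,0,1.]]),None)
WT=np.array([[0.0173,-0.9939,0.1085,0.3299],[-0.9998,-0.0167,0.0069,0.0128],[-0.0051,-0.1086,-0.9941,1.6131],[0,0,0,1]])
WS=np.array([[-0.7577,-0.354,0.5483,-0.1261],[-0.6526,0.4065,-0.6394,0.8019],[0.0034,-0.8423,-0.539,0.7613],[0,0,0,1]])
def proj(cam,p):
    K,W=(TOP[0],WT) if cam=='t' else (SID[0],WS)
    c=W[:3,:3].T@(np.asarray(p)-W[:3,3]); q=K@c; return q[:2]/q[2]
def box(par,p):
    x,y,w=par[:3];c,s=np.cos(w),np.sin(w)
    return np.array([x+c*p[0]-s*p[1],y+s*p[0]+c*p[1],p[2]])
def cov(par,q,th=None):
    th=par[3] if th is None else th
    # -x -> forward/up with opening
    X=q[0]*np.cos(th)+q[2]*np.sin(th); Z=-q[0]*np.sin(th)+q[2]*np.cos(th)
    return box(par,[0.11+X,q[1],0.082+Z])
E
cat > fit.py <<'E'
from geo import *
from scipy.optimize import least_squares
zt=lambda u,v:((u+.5)/5-.5+160,(v+.5)/5-.5+90)
zs=lambda u,v:((u+.5)/5-.5+150,(v+.5)/5-.5+130)
C=lambda *q:('c',q);B=lambda *q:('b',q)
O=[('t',zt(250,287),C(-.18,.08,.008)),('t',zt(513,216),C(-.18,-.08,.008)),
('t',zt(155,145),C(0,.125,.008)),('t',zt(522,48),C(0,-.125,.008)),('t',zt(188,350),C(-.22,.125,.004)),('t',zt(603,240),C(-.22,-.125,.004)),
('t',zt(253,487),B(-.11,.12,0)),('t',zt(604,398),B(-.11,-.12,0)),
('s',zs(420,525),B(-.11,.12,0)),('s',zs(412,418),B(-.11,.12,.078)),('s',zs(572,238),B(-.11,-.12,.078)),('s',zs(572,325),B(-.11,-.12,0)),
('s',zs(497,18),C(-.22,-.125,.004)),('t',zt(370,197),('g',(-.175,0,.044)))]
def r(p):
    out=[]
    for cam,uv,(k,q) in O:
        P=box(p,q) if k=='b' else cov(p,q)
        out+=list(proj(cam,P)-uv)
    return out
s=least_squares(r,[.45,.03,.25,.7],loss='soft_l1')
print(s.x.round(4));print(np.array(r(s.x)).reshape(-1,2).round(1).tolist())
p=s.x
for n,q in dict(hinge=(0,0,0),pl=(-.18,.08,.008),pr=(-.18,-.08,.008),g=(-.175,0,.032),edge=(-.22,0,.008)).items(): print(n,cov(p,q).round(4),cov(p,q,0).round(4))
E
python3 fit.py
```

```text
[0.6357 0.0822 0.2828 0.7239]
[[0.1, -0.4], [0.3, -0.4], [-1.6, -1.5], [0.4, -2.2], [-0.5, 0.3], [0.4, -0.2], [0.7, 0.2], [-0.0, -0.8], [-0.0, 2.1], [0.9, 3.3], [0.7, 0.6], [0.3, 1.8], [1.1, 0.4], [-0.3, -0.2]]
hinge [0.7413 0.1128 0.082 ] [0.7413 0.1128 0.082 ]
pl [0.5946 0.1535 0.2072] [0.5461 0.1394 0.09  ]
pr [ 6.392e-01 -1.000e-04  2.072e-01] [ 0.5908 -0.0142  0.09  ]
g [0.6358 0.0822 0.2219] [0.5733 0.064  0.114 ]
edge [0.5881 0.0683 0.2337] [0.5301 0.0515 0.09  ]
```

```bash
cat > plan.py <<'E'
from geo import *
import sys
from scipy.spatial.transform import Rotation as R
def frac(cp,cyaw,tp,tyaw):
    Rc=(R.from_euler('z',cyaw)*R.from_euler('x',np.pi))
    d=Rc.inv().apply(np.array(tp)-cp)/.25
    rv=(Rc.inv()*(R.from_euler('z',tyaw)*R.from_euler('x',np.pi))).as_rotvec()/np.pi
    return d.round(4),rv.round(4)
E
python3 - <<'E'
from plan import *
p=[0.6357,0.0822,0.2828,0.7239]
yw=.2828-np.pi/2
c=np.array([.18,-.52,.206])
t=cov(p,(-.19,-.08,.008))+[0,0,.06]; print(t)
print(frac(c,-1.238,t,yw))
for th in(.72,.5,.3,.1,0): print(th,cov(p,(-.19,-.08,.008),th).round(4))
E
```

```text
[ 0.63204341 -0.00217178  0.27383305]
(array([-1.367 , -2.3856, -0.2713]), array([ 0.    , -0.    ,  0.0159]))
0.72 [ 0.6316 -0.0023  0.2133]
0.5 [ 0.6072 -0.0094  0.1801]
0.3 [ 0.5916 -0.0139  0.1458]
0.1 [ 0.5829 -0.0165  0.1089]
0 [ 0.5812 -0.0169  0.09  ]
```

Emit:
servo_tool(
  targets="0 -0.45 -0.8 -0.3 0 0 0.016;0 -0.45 -0.8 -0.3 0 0 0.016;0 -0.45 -0.8 -0.3 0 0 0.016;0 -0.45 -0.8 -0.3 0 0 0.016;0 -0.45 -0.8 -0.3 0 0 0.016;0 -0.45 -0.8 -0.3 0 0 0.016;0 -0.45 -0.8 -0.3 0 0 0.016;0 -0.45 -0.8 -0.3 0 0 0.016;0 -0.45 -0.8 -0.3 0 0 0.016;0 -0.45 -0.8 -0.3 0 0 0.016",
)

```text
time: 0.93
tool_pos: [0.331, -0.3488, 0.2792]
ee_rot: [3.14, 0.002, -1.29]
wrist_force: [0.5, -1.1, 0.1]
width: 0.0308
```

```bash
python3 - <<'E'
from plan import *
from bench import get_obs
o=get_obs();print(o['tool_pos'],o['ee_rot'],o['wrist_force'],o['width'])
p=[0.6357,0.0822,0.2828,0.7239]
Rc=R.from_euler('z',-1.238)*R.from_euler('x',np.pi)
c=np.array([.18,-.52,.206])+Rc.apply([-.45*.25,-.2,-.075]);print(c)
print(frac(c,-1.288,cov(p,(-.19,-.08,.008))+[0,0,.06],-1.288))
E
```

```text
[ 0.33098211 -0.34876409  0.27924408] [ 3.14034880e+00  1.82039726e-03 -1.28994220e+00] [ 0.53342525 -1.1080682   0.14654288] 0.03077955396448593
[ 0.33227419 -0.34833515  0.281     ]
(array([-0.9951, -1.5378,  0.0287]), array([0., 0., 0.]))
```

Emit:
servo_tool(
  targets="0 -0.5 -0.77 -0.05 0 0 0;0 -0.5 -0.77 -0.05 0 0 0;0 -0.5 -0.77 -0.05 0 0 0;0 -0.5 -0.77 -0.05 0 0 0;0 -0.5 -0.77 -0.05 0 0 0;0 -0.5 -0.77 -0.05 0 0 0;0 -0.5 -0.77 -0.05 0 0 0;0 -0.5 -0.77 -0.05 0 0 0",
)

```text
time: 1.6
tool_pos: [0.4818, -0.1751, 0.2918]
ee_rot: [3.139, 0.001, -1.288]
wrist_force: [-0.2, -1.3, 0.1]
width: 0.0004
```

Emit:
servo_tool(
  targets="0 -0.5 -0.77 0.05 0 0 0;0 -0.5 -0.77 0.05 0 0 0;0 -0.5 -0.77 0.05 0 0 0;0 -0.5 -0.77 0.05 0 0 0;0 -0.5 -0.77 0.05 0 0 0;0 -0.5 -0.77 0.05 0 0 0;0 -0.5 -0.77 0.05 0 0 0;0 -0.5 -0.77 0.05 0 0 0",
)

```text
time: 2.27
tool_pos: [0.6319, -0.0026, 0.2789]
ee_rot: [3.138, -0.0, -1.29]
wrist_force: [-0.9, -0.0, -0.3]
width: 0.0006
```

```bash
python3 - <<'E'
from bench import get_obs, vision
import cv2
o=get_obs();print(o['tool_pos'],o['ee_rot'],o['wrist_force'],o['width'])
for n,(a,b,c,d) in dict(top=(90,200,160,320),side=(90,250,150,350)).items():
    s=vision.snapshot(n)["image"][a:b,c:d,::-1]; cv2.imwrite(f"pics/{n}1.png",cv2.resize(s,None,fx=4,fy=4,interpolation=cv2.INTER_CUBIC))
E
```

```text
[ 0.63185092 -0.00262544  0.27887789] [ 3.13841275e+00 -8.20280404e-05 -1.28990390e+00] [-0.91276793 -0.03915023 -0.2635514 ] 0.0006020746419357428
```

View pics/side1.png

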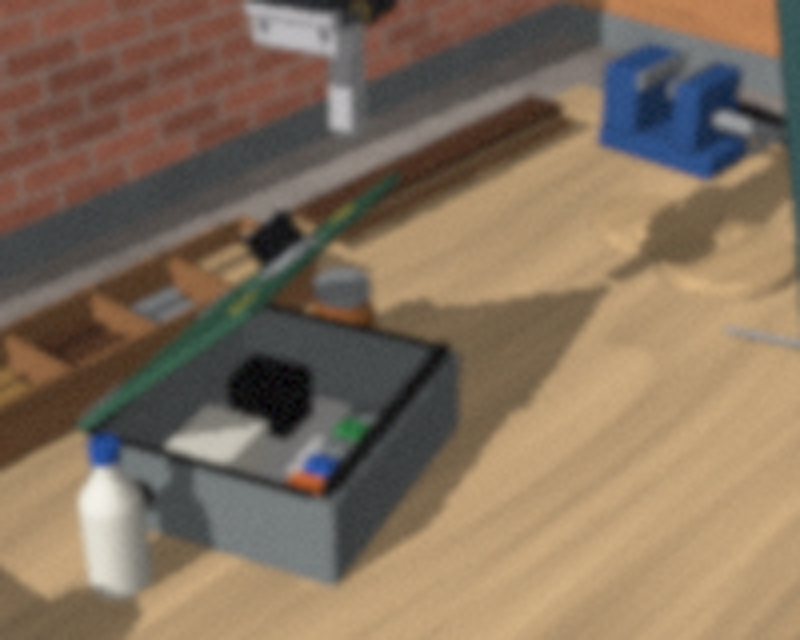

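Emit:
servo_tool(
  targets="0 0 0 0.1 0 0 0;0 0 0 0.18 0 0 0;0 0 0 0.24 0 0 0;0 0 0 0.28 0 0 0;0 0 0.035 0.32 0 0 0;0 0 0.068 0.36 0 0 0;0 0 0.1 0.4 0 0 0;0 0 0.12 0.44 0 0 0;0 0 0.14 0.48 0 0 0;0 0 0.14 0.48 0 0 0",
)

```text
time: 3.2
tool_pos: [0.5963, -0.0122, 0.1592]
ee_rot: [3.139, 0.001, -1.291]
wrist_force: [-0.3, 0.8, -0.3]
width: -0.0001
```

```bash
cat > look.py <<'E'
import sys
from bench import get_obs, vision
import cv2
k=sys.argv[1]
o=get_obs();print(o['time'],o['tool_pos'],o['ee_rot'],o['wrist_force'],o['width'])
for n,(a,b,c,d) in dict(top=(90,200,160,320),side=(90,250,150,350)).items():
    s=vision.snapshot(n)["image"][a:b,c:d,::-1]; cv2.imwrite(f"pics/{n}{k}.png",cv2.resize(s,None,fx=4,fy=4,interpolation=cv2.INTER_CUBIC))
E
python3 look.py 2
```

```text
3.2 [ 0.59627049 -0.01218585  0.15924327] [ 3.13870254e+00  5.47136230e-04 -1.29079841e+00] [-0.31450299  0.77397872 -0.32610753] -0.0001280734921729901
```

View pics/side2.png

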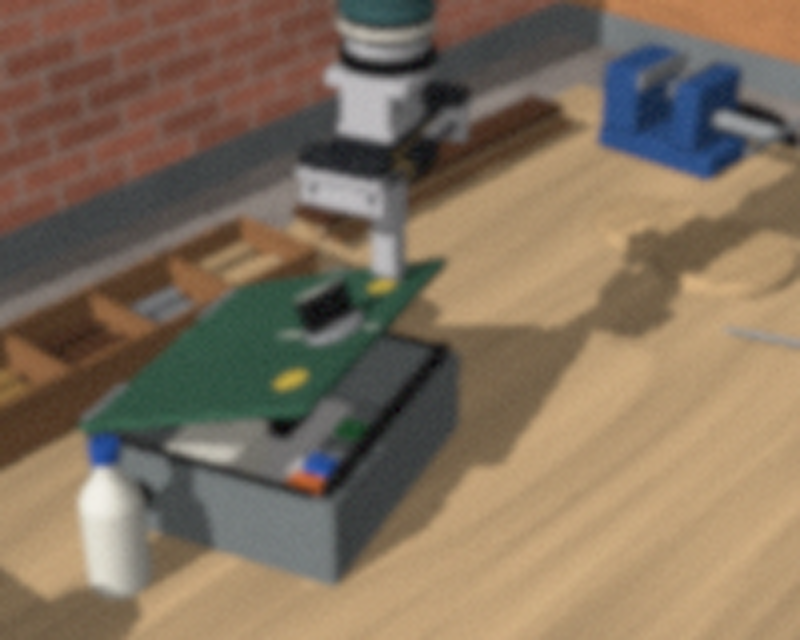

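Emit:
servo_tool(
  targets="0 0 0.02 0.04 0 0 0;0 0 0.03 0.08 0 0 0;0 0 0.04 0.12 0 0 0;0 0 0.05 0.16 0 0 0;0 0 0.05 0.2 0 0 0;0 0 0.05 0.23 0 0 0;0 0 0.05 0.25 0 0 0;0 0 0.05 0.265 0 0 0;0 0 0.05 0.275 0 0 0;0 0 0.05 0.275 0 0 0;0 0 0.05 0.275 0 0 0;0 0 0.05 0.275 0 0 0",
)

```text
time: 4.3
tool_pos: [0.5862, -0.014, 0.0923]
ee_rot: [3.141, -0.0, -1.288]
wrist_force: [-3.4, 0.9, 5.3]
width: 0.0007
```

```bash
python3 look.py 3
```

```text
4.3 [ 0.58620663 -0.01398442  0.09229735] [ 3.14125840e+00 -1.66699552e-04 -1.28813204e+00] [-3.38805675  0.85842608  5.28477631] 0.0007105243355422749
```

View pics/side3.png

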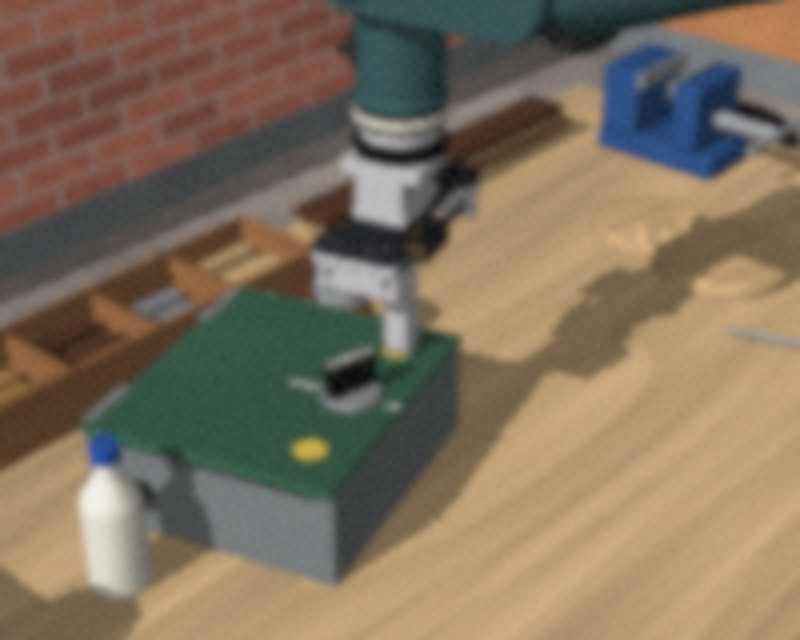

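View pics/top3.png

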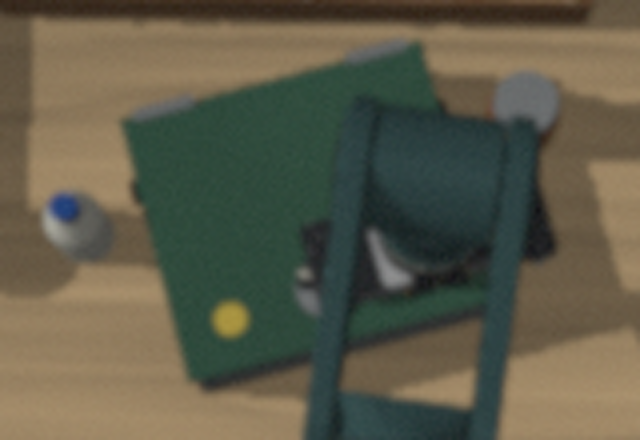

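Emit:
servo_tool(
  targets="0 0 0 -0.05 0 0 0;0 0 0 -0.12 0 0 0;0 0 0 -0.25 0 0 0;0 0.3 0 -0.4 0 0 0;0 0.7 0 -0.5 0 0 0;1 0.7 0 -0.5 0 0 0;1 0.7 0 -0.5 0 0 0;1 0.7 0 -0.5 0 0 0;1 0.7 0 -0.5 0 0 0;1 0.7 0 -0.5 0 0 0;1 0.7 0 -0.5 0 0 0;1 0.7 0 -0.5 0 0 0",
)

```text
time: 5.4
tool_pos: [0.635, -0.1804, 0.2162]
ee_rot: [3.141, 0.001, -1.286]
wrist_force: [0.5, -0.9, 0.2]
width: 0.0434
```

```bash
python3 look.py 4; python3 - <<'E'
import cv2
a=cv2.imread("pics/top4.png")[160:340,200:480];cv2.imwrite("pics/top4z.png",cv2.resize(a,None,fx=2.8,fy=2.8,interpolation=cv2.INTER_CUBIC))
a=cv2.imread("pics/side4.png")[300:520,200:480];cv2.imwrite("pics/side4z.png",cv2.resize(a,None,fx=2.5,fy=2.5,interpolation=cv2.INTER_CUBIC))
E
```

```text
5.4 [ 0.63502534 -0.18040226  0.21623289] [ 3.14118704e+00  9.22267568e-04 -1.28642241e+00] [ 0.52377571 -0.90682911  0.18238539] 0.04335314399000184
```

View pics/top4.png

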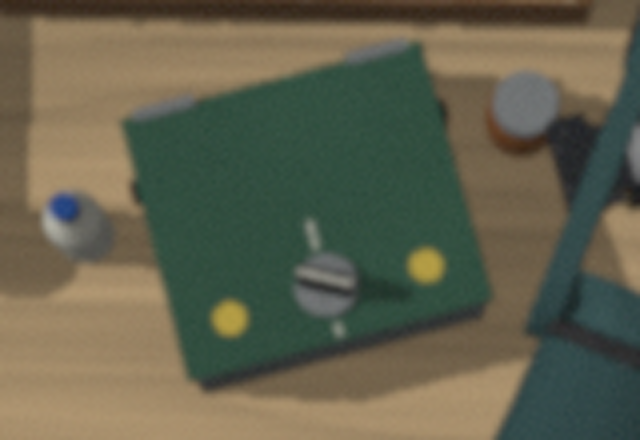

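View pics/top4z.png

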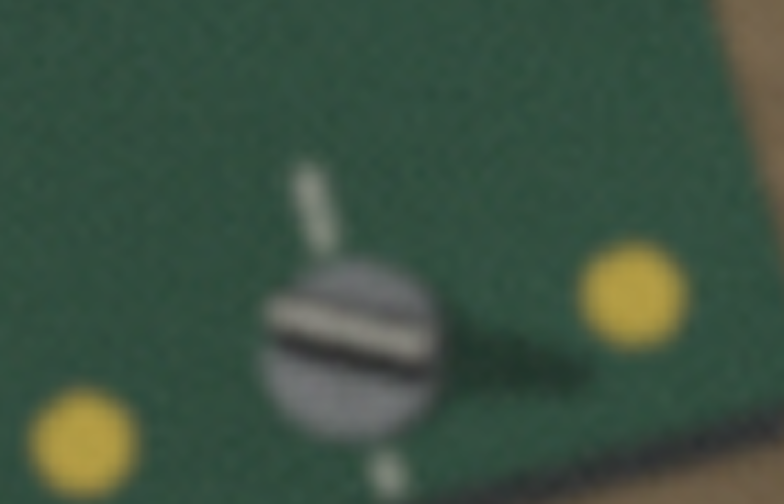

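View pics/side4z.png

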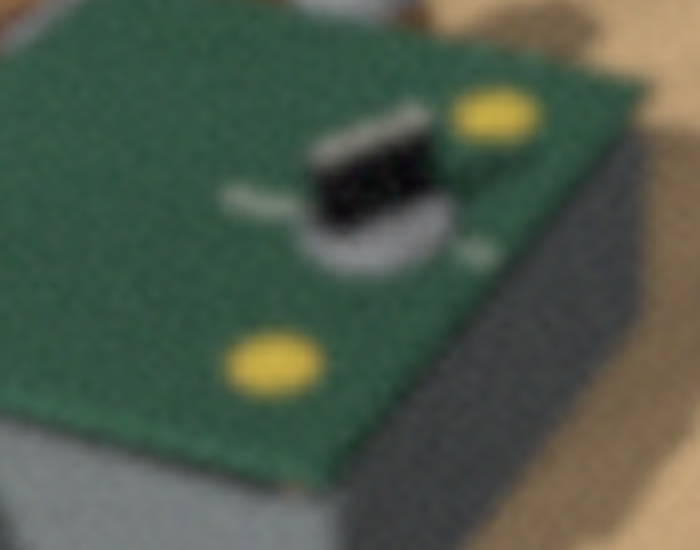

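```bash
cat > meas.py <<'E'
from geo import *
import cv2
from bench import vision
from scipy import ndimage
def ray(cam,uv,z):
    K,W=(TOP[0],WT) if cam=='t' else (SID[0],WS)
    d=W[:3,:3]@np.linalg.inv(K)@[uv[0],uv[1],1]; o=W[:3,3]; return o+d*(z-o[2])/d[2]
if __name__=="__main__":
  for cam,n in(('t','top'),('s','side')):
    im=vision.snapshot(n)["image"]; h=cv2.cvtColor(im,cv2.COLOR_RGB2HSV)
    m=(abs(h[...,0].astype(int)-24)<7)&(h[...,1]>150)&(h[...,2]>120)
    m[:100]=0;m[260:]=0
    l,k=ndimage.label(m)
    for i in range(1,k+1):
        if (l==i).sum()>15:
            r,c=ndimage.center_of_mass(m,l,i); print(n,(l==i).sum(),c,r,ray(cam,(c,r),.0954).round(4))
  f=lambda u,v:((u/2.8+200)/4+160-.4,(v/2.8+160)/4+90-.4)
  a=ray('t',f(270,305),.131);b=ray('t',f(430,345),.131);print('slot',a,b,(a+b)/2,np.arctan2(*(a-b)[1::-1]))
E
python3 meas.py
```

```text
top 26 266.1923076923077 155.80769230769232 [ 0.589  -0.0141  0.0954]
top 30 217.13333333333333 169.23333333333332 [0.5437 0.1394 0.0954]
side 20 226.85 200.95 [0.548  0.1386 0.0954]
slot [0.57808554 0.08643065 0.131     ] [0.56769355 0.04225892 0.131     ] [0.57288954 0.06434478 0.131     ] 1.3397348336075376
```

```bash
python3 - <<'E'
from plan import *
Rc=R.from_euler('z',-1.2883)*R.from_euler('x',np.pi)
s=np.array([-1.,-1.54,0])+[0,.14,.48]+[0,.05,.275]+[.7,0,-.5]
c=np.array([.33227419,-.34833515,.281])+Rc.apply(s*.25);print(c)
print(frac(c,-1.2883,[.572,.064,.2],-.231))
E
```

```text
[ 0.63549002 -0.18222852  0.21725   ]
(array([-1.0167, -0.0307,  0.069 ]), array([ 0.    ,  0.    , -0.3365]))
```

Emit:
servo_tool(
  targets="1 -1 -0.03 0.05 0 0 -0.337;1 -1 -0.03 0.05 0 0 -0.337;1 -1 -0.03 0.05 0 0 -0.337;1 -1 -0.03 0.05 0 0 -0.337;1 -1 -0.03 0.05 0 0 -0.337;1 -1 -0.03 0.05 0 0 -0.337;1 -1 -0.03 0.05 0 0 -0.337;1 -1 -0.03 0.05 0 0 -0.337;1 -1 -0.03 0.05 0 0 -0.337;1 -1 -0.03 0.05 0 0 -0.337;1 -1 -0.03 0.05 0 0 -0.337;1 -1 -0.03 0.05 0 0 -0.337",
)

```text
time: 6.6
tool_pos: [0.5726, 0.0602, 0.2042]
ee_rot: [3.142, -0.0, -0.231]
wrist_force: [0.5, -0.6, 0.6]
width: 0.0938
```

```bash
python3 look.py 5; python3 - <<'E'
from plan import *
Rc=R.from_euler('z',-1.2883)*R.from_euler('x',np.pi)
c=np.array([ 0.63549002,-0.18222852,0.21725])+Rc.apply(np.array([-1,-.03,.05])*.25);print(c)
print(frac(c,-.2296,[.572,.064,.110],-.231))
E
```

```text
6.6 [0.57255829 0.06024508 0.20424682] [ 3.14158959e+00 -1.20398319e-04 -2.30777558e-01] [ 0.52982108 -0.57298596  0.62070094] 0.09383972414842619
[0.57300427 0.05995278 0.20475   ]
(array([-0.0076, -0.0148,  0.379 ]), array([ 0.    , -0.    ,  0.0004]))
```

View pics/side5.png

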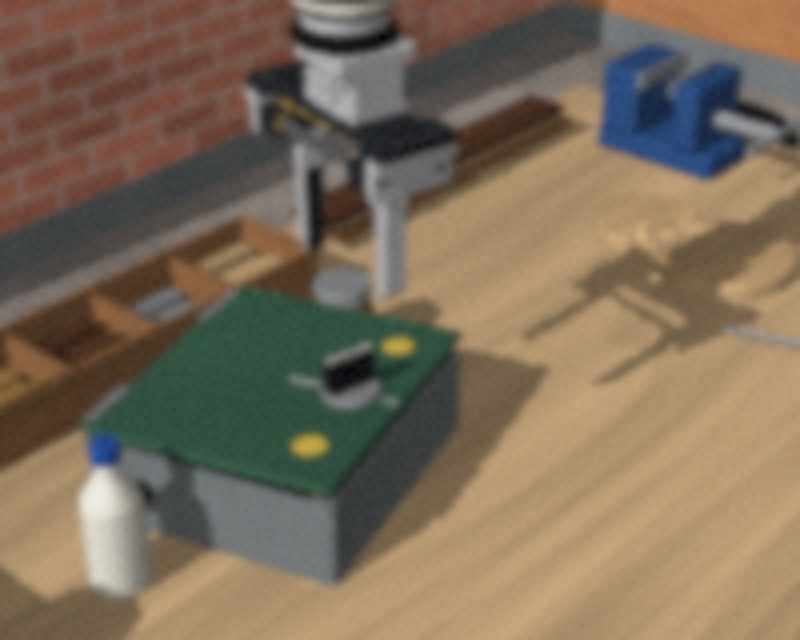

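Emit:
servo_tool(
  targets="1 -0.008 -0.015 0.1 0 0 0;1 -0.008 -0.015 0.2 0 0 0;1 -0.008 -0.015 0.28 0 0 0;1 -0.008 -0.015 0.33 0 0 0;1 -0.008 -0.015 0.36 0 0 0;1 -0.008 -0.015 0.378 0 0 0;1 -0.008 -0.015 0.378 0 0 0;1 -0.008 -0.015 0.378 0 0 0",
)

```text
time: 7.37
tool_pos: [0.5723, 0.0642, 0.1108]
ee_rot: [-3.141, -0.002, -0.23]
wrist_force: [-0.5, -0.1, 0.1]
width: 0.0939
```

```bash
python3 look.py 6
```

```text
7.3667 [0.57228754 0.06417118 0.11076705] [-3.14121486e+00 -1.75825266e-03 -2.29787058e-01] [-0.48692643 -0.14080577  0.14990646] 0.0938947899816327
```

View pics/side6.png

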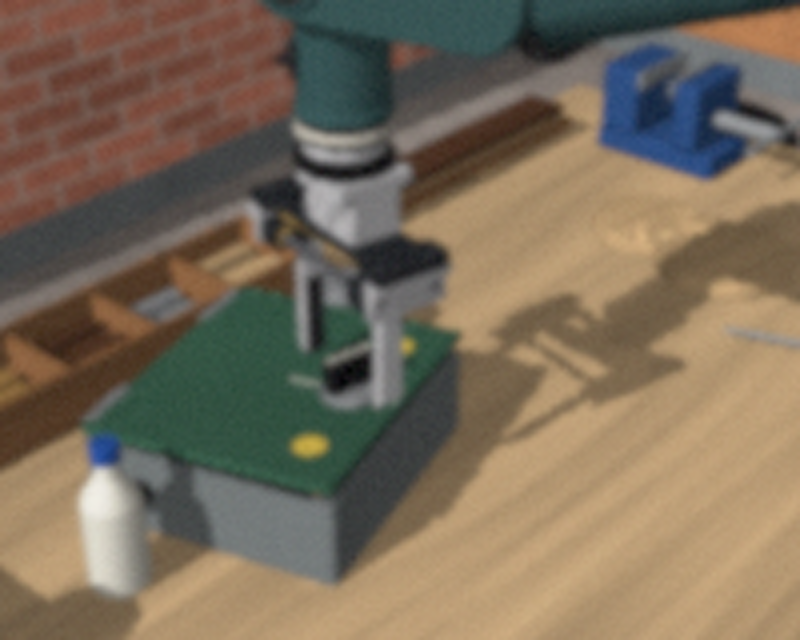

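Fingers straddle the bar (near (350,375)); close on it.

Emit:
servo_tool(
  targets="0.5 0 0 0 0 0 0;0.3 0 0 0 0 0 0;0.3 0 0 0 0 0 0;0.2 0 0 0 0 0 0;0.2 0 0 0 0 0 0;0.1 0 0 0 0 0 0;0.05 0 0 0 0 0 0;0 0 0 0 0 0 0;0 0 0 0 0 0 0;0 0 0 0 0 0 0;0 0 0 0 0 0 0;0 0 0 0 0 0 0",
)

```text
time: 8.47
tool_pos: [0.5718, 0.0642, 0.1097]
ee_rot: [3.142, -0.001, -0.23]
wrist_force: [5.4, -0.9, -0.4]
width: 0.0179
```

```bash
python3 look.py 7
```

```text
8.4667 [0.57176444 0.06417643 0.10971501] [ 3.14154352e+00 -5.64798553e-04 -2.29557483e-01] [ 5.3674161  -0.87879615 -0.38536421] 0.01790608196500645
```

View pics/side7.png

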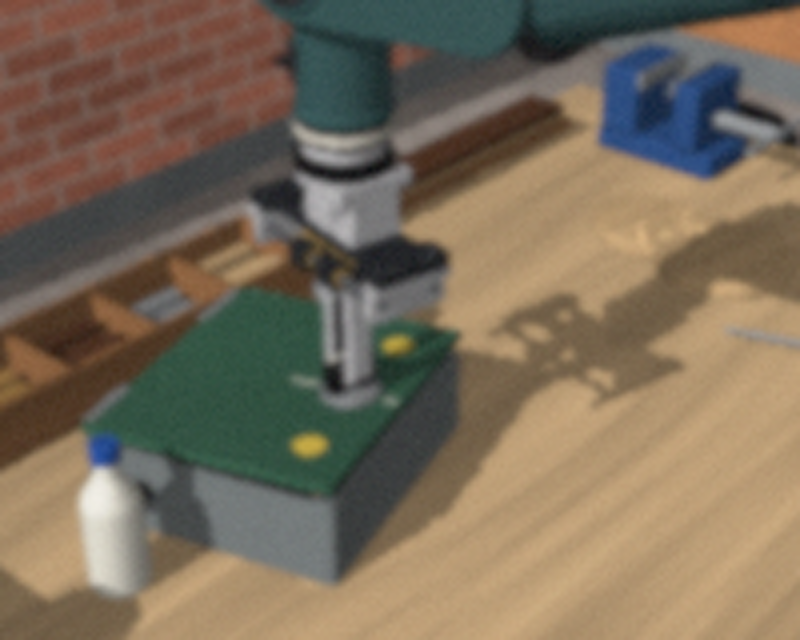

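Emit:
servo_tool(
  targets="0 0.006 0 0 0 0 0;0 0.006 0 0 0 0 0;0 0.006 0 0 0 0 0;0 0.006 0 0 0 0 0",
)

```text
time: 8.9
tool_pos: [0.5733, 0.0638, 0.1099]
ee_rot: [-3.142, -0.001, -0.23]
wrist_force: [2.4, -0.7, 0.2]
width: 0.0141
```

Emit:
servo_tool(
  targets="0 0 0 0 0 0 0.03;0 0 0 0 0 0 0.06;0 0 0 0 0 0 0.09;0 0 0 0 0 0 0.12;0 0 0 0 0 0 0.15;0 0 0 0 0 0 0.18;0 0 0 0 0 0 0.21;0 0 0 0 0 0 0.24;0 0 0 0 0 0 0.27;0 0 0 0 0 0 0.3;0 0 0 0 0 0 0.336;0 0 0 0 0 0 0.336",
)

```text
time: 9.9
tool_pos: [0.5736, 0.0635, 0.1099]
ee_rot: [-3.14, -0.001, -1.287]
wrist_force: [3.5, -1.1, -0.7]
width: 0.0137
```

Emit:
servo_tool(
  targets="0 0 0 0 0 0 0;0 0 0 0 0 0 0;0 0 0 0 0 0 0",
)

```text
time: 10.15
tool_pos: [0.5736, 0.0635, 0.1099]
ee_rot: [-3.141, -0.001, -1.284]
wrist_force: [4.4, -2.7, -0.2]
width: 0.0136
```

```bash
python3 look.py 8
```

```text
10.15 [0.57356757 0.06346565 0.10993069] [-3.14051864e+00 -1.18666646e-03 -1.28379699e+00] [ 4.44477559 -2.72305249 -0.16060349] 0.013636223932681397
```

View pics/side8.png

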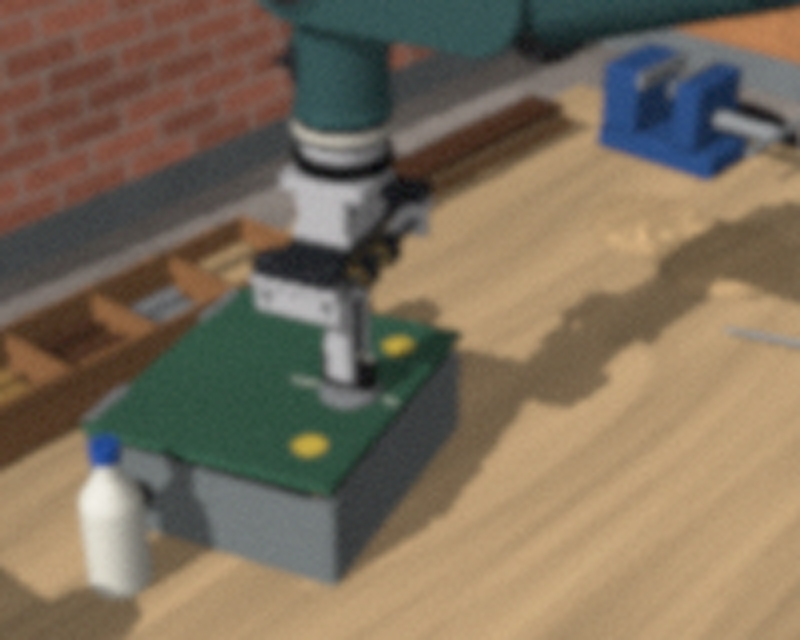

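Emit:
servo_tool(
  targets="0.5 0 0 0 0 0 0;0.6 0 0 0 0 0 0;0.6 0 0 0 0 0 0;0.6 0 0 0 0 0 0;0.6 0 0 -0.12 0 0 0;0.6 0 0 -0.25 0 0 0;0.3 0 0 -0.38 0 0 0;0 0.15 0 -0.42 0 0 0;0 0.3 0 -0.42 0 0 0;0 0.45 0 -0.42 0 0 0;0 0.6 0 -0.42 0 0 0;0 0.75 0 -0.42 0 0 0",
)

```text
time: 11.25
tool_pos: [0.6258, -0.1171, 0.2148]
ee_rot: [3.141, 0.001, -1.284]
wrist_force: [0.5, 0.0, 1.0]
width: 0.017
```

Emit:
servo_tool(
  targets="0 0.2 0 0 0 0 0;0 0.2 0 0 0 0 0;0 0.2 0 0 0 0 0;0 0.2 0 0 0 0 0",
)

```text
time: 11.58
tool_pos: [0.6396, -0.1636, 0.2141]
ee_rot: [3.141, 0.002, -1.286]
wrist_force: [-0.7, 0.1, -0.3]
width: 0.0001
```

```bash
python3 look.py 9; python3 - <<'E'
import cv2
a=cv2.imread("pics/top9.png")[160:340,200:480];cv2.imwrite("pics/top9z.png",cv2.resize(a,None,fx=2.8,fy=2.8,interpolation=cv2.INTER_CUBIC))
a=cv2.imread("pics/side9.png")[300:520,200:480];cv2.imwrite("pics/side9z.png",cv2.resize(a,None,fx=2.5,fy=2.5,interpolation=cv2.INTER_CUBIC))
E
python3 - <<'E'
from plan import *
R1=R.from_euler('z',-.2296)*R.from_euler('x',np.pi)
R2=R.from_euler('z',-1.2852)*R.from_euler('x',np.pi)
c=np.array([0.57300427,0.05995278,0.20475])+R1.apply(np.array([-.002,-.015,.378])*.25)+R2.apply(np.array([.95,0,-.42])*.25);print(c)
E
```

```text
11.5833 [ 0.63961193 -0.16356672  0.21408499] [ 3.14067202e+00  1.93836489e-03 -1.28561973e+00] [-0.74424618  0.08859769 -0.26142429] 0.00011196428295759658
[ 0.64028164 -0.16416162  0.21525   ]
```

View pics/top9z.png

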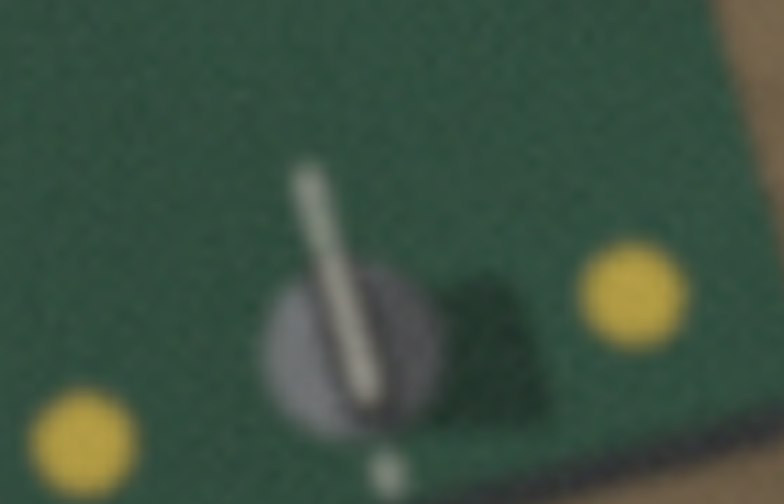

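View pics/side9z.png

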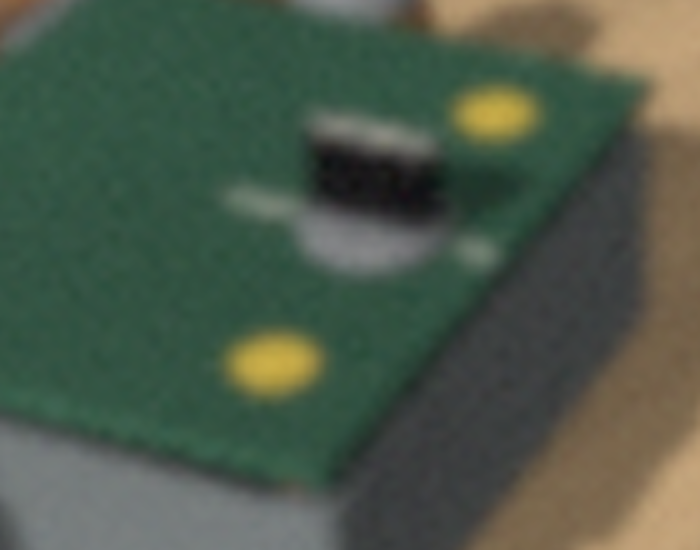

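```bash
python3 - <<'E'
from meas import *
im=vision.snapshot("top")["image"].astype(float)
w=im.min(2)
print(w[145:172,232:254].astype(int))
pts=[]
for r in range(145,170):
    row=w[r,233:253]; c=233+row.argmax()
    if row.max()<90: continue
    x=np.arange(c-2,c+3); g=np.clip(w[r,c-2:c+3]-60,0,None); pts.append((r,(x*g).sum()/g.sum(),row.max()))
for r,c,m in pts: print(r,round(c,2),int(m))
E
```

```text
[[ 48  51  51  60  85 103  90  64  51  47  48  46  51  50  48  51  52  50
   48  50  52  51]
 [ 49  47  48  61  98 120 106  75  54  48  50  50  49  49  51  48  51  50
   50  50  48  50]
 [ 49  46  48  58  97 122 115  84  57  47  48  48  52  50  48  48  51  49
   50  53  48  51]
 [ 48  47  49  53  84 111 113  89  61  48  48  52  47  52  49  51  51  47
   48  51  51  49]
 [ 49  48  49  50  75 103 117  99  67  50  50  49  50  48  50  50  49  53
   50  50  51  48]
 [ 49  49  45  47  63  97 119 107  74  50  49  50  50  49  51  50  48  45
   52  52  49  50]
 [ 51  49  48  50  58  88 113 110  84  54  48  53  48  51  52  48  49  51
   49  50  47  48]
 [ 50  50  50  48  50  72 103 112  92  65  51  58  51  51  47  51  46  54
   50  52  50  52]
 [ 48  50  46  52  51  63  95 117 107  79  69  69  63  55  54  48  51  50
   50  51  45  48]
 [ 50  50  48  55  59  67  94 119 113  88  77  78  73  67  58  53  50  46
   44  46  45  44]
 [ 51  50  56  70  81  79  89 116 119  97  75  73  75  74  68  60  49  44
   45  40  41  41]
 [ 48  53  67  86  98  94  87 108 124 103  78  71  76  78  75  65  51  41
   
[... 1069 characters left out ...]
 91  89  80  70  67  60  56  49  46  42  43
   41  43  46  42]
 [ 51  49  49  50  49  56  64  69  68  63  62  66  66  56  51  48  46  49
   47  48  50  49]
 [ 48  49  49  47  50  50  48  52  50  53  61  78  88  78  58  48  48  51
   53  51  49  50]
 [ 47  50  48  48  49  48  50  49  48  50  66  94 110  96  68  47  53  48
   48  49  49  49]]
145 237.13 103
146 237.22 120
147 237.37 122
148 237.57 113
149 237.88 117
150 238.2 119
151 238.45 113
152 238.83 112
153 239.27 117
154 239.34 119
155 239.76 119
156 239.88 124
157 239.97 122
158 240.62 120
159 240.79 122
160 240.97 121
161 241.12 121
162 241.69 125
163 241.82 128
164 241.89 122
165 237.03 112
166 237.92 111
167 238.19 105
168 239.15 91
```

```bash
python3 - <<'E'
from plan import *
c=[ 0.64028164,-0.16416162,0.21525]
for z in(.11,.09): print(frac(c,-1.2852,[.580,-.017,z],-1.2852))
E
```

```text
(array([-0.6327,  0.0655,  0.421 ]), array([0., 0., 0.]))
(array([-0.6327,  0.0655,  0.501 ]), array([0., 0., 0.]))
```

Emit:
servo_tool(
  targets="0 -0.15 0.066 0 0 0 0;0 -0.3 0.066 0 0 0 0;0 -0.45 0.066 0 0 0 0;0 -0.6 0.066 0.1 0 0 0;0 -0.633 0.066 0.2 0 0 0;0 -0.633 0.066 0.3 0 0 0;0 -0.633 0.066 0.38 0 0 0;0 -0.633 0.066 0.42 0 0 0;0 -0.633 0.066 0.45 0 0 0;0 -0.633 0.066 0.48 0 0 0;0 -0.633 0.066 0.501 0 0 0;0 -0.633 0.066 0.501 0 0 0",
)

```text
time: 12.73
tool_pos: [0.5794, -0.0161, 0.091]
ee_rot: [-3.141, 0.001, -1.285]
wrist_force: [-3.2, 2.4, 5.0]
width: 0.0006
```

Emit:
servo_tool(
  targets="0 0 0 0.01 0 0 0;0 0 0 0.01 0 0 0;0 0 0 0.01 0 0 0;0 0 0 0.01 0 0 0",
)

```text
time: 13.07
tool_pos: [0.5797, -0.0162, 0.0903]
ee_rot: [-3.14, 0.001, -1.285]
wrist_force: [-5.6, 2.2, 8.1]
width: 0.0006
```

Emit:
servo_tool(
  targets="0 0 0 0.01 0 0 0;0 0 0 0.02 0 0 0;0 0 0 0.02 0 0 0;0 0 0 0.02 0 0 0",
)

```text
time: 13.4
tool_pos: [0.5798, -0.0162, 0.09]
ee_rot: [-3.138, -0.0, -1.285]
wrist_force: [-12.8, 3.3, 24.0]
width: 0.0003
```

Emit:
servo_tool(
  targets="0 0 0 0.008 0 0 0;0 0 0 0.016 0 0 0;0 0 0 0.016 0 0 0;0 0 0 0.016 0 0 0",
)

```text
time: 13.73
tool_pos: [0.5799, -0.0162, 0.0898]
ee_rot: [-3.137, -0.001, -1.285]
wrist_force: [-18.5, 3.7, 36.6]
width: 0.0005
```

Emit:
servo_tool(
  targets="0 0 0 -0.006 0 0 0;0 0 0 -0.006 0 0 0;0 0 0 -0.006 0 0 0;0 0 0 -0.006 0 0 0;0 0 0 -0.006 0 0 0;0 0 0 -0.006 0 0 0;0 0 0 -0.006 0 0 0;0 0 0 -0.006 0 0 0",
)

```text
time: 14.4
tool_pos: [0.5799, -0.0162, 0.0899]
ee_rot: [-3.137, -0.001, -1.285]
wrist_force: [-16.2, 2.8, 31.4]
width: 0.0003
```

```bash
python3 look.py 10
```

```text
14.4 [ 0.57991002 -0.01624514  0.08988481] [-3.13702894e+00 -9.65145920e-04 -1.28487137e+00] [-16.24955913   2.8494867   31.41686477] 0.000257242642143067
```

View pics/side10.png

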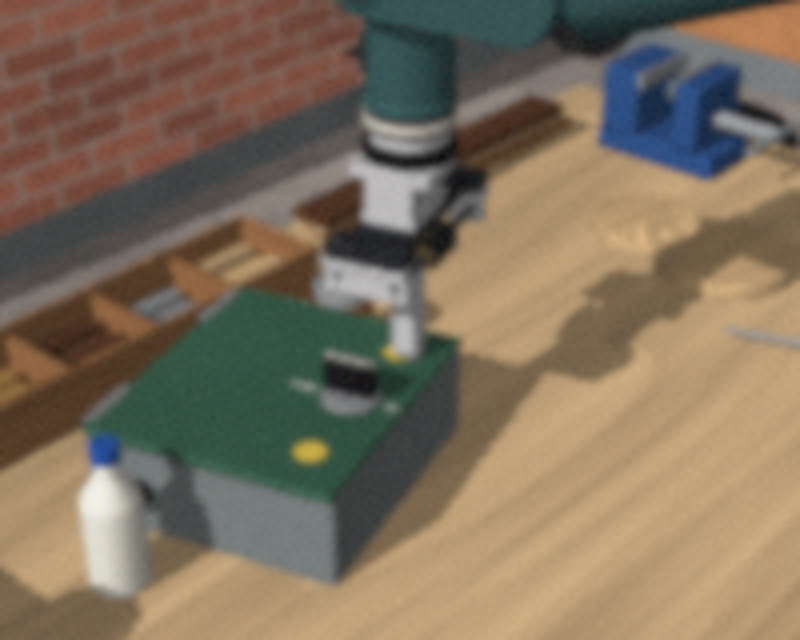

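The cover is flush with the frame, with no gap at the front edge near (335,500). The fingertips are holding it by the right disc at (405,350), and the slot at (350,360) is in line with the marks. Handing in now.

```bash
python3 - <<'E'
from bench import robot,get_obs
print(robot.close_job()); o=get_obs();print(o['time'],o['tool_pos'],o['wrist_force'])
E
```

```text
the job is handed in; nothing more can be done
None
the job is handed in; nothing more can be done
```

I lowered the cover shut slowly, turned the fastener about 60° clockwise, then pressed the cover home beside the right yellow disc and handed the job in at 14.4 s while still holding it.

- **Fastener:** with the fingers clear, the top picture put the slot and the marks line at about 14.9° and 14.8°. I did not measure it again after pressing, but the last side picture still shows it in line.
- **Cover:** the fingertips stopped rigidly at z = 0.0899 m, and the cover's outer face should be at 0.090 m when home. The last side picture shows no gap at the front edge.
- **Press force:** it held at about 31 N downward, with about 16 N sideways and no slipping seen. I had backed off slightly from 36 N.
- **Bystanders:** no contact with any of them was seen. I did not measure their positions afterwards.
- **After handing in:** the final state reading was refused, so the last second of holding is unchecked. None of the checks I made failed or disagreed.

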